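# Roll the pin to the stripe of the pastry board

### The job

Roll the rolling pin over the pastry board by pushing along its top with the fingertips, in as many strokes as you need, until it comes to rest lying along the dark inlaid stripe, with the stripe under the middle of its barrel. Push only on the upper part of the pin so that it really rolls; do not grip it, lift it or shove it from low on its side. Leave the tin at the other end of the board and the mug, lemon and garlic where they are, and take the hand away at the end.

Things in the scene. Friction and masses are not known exactly. Their poses are not given: they have to be found in the camera images.
- rolling_pin: light wooden rolling pin on the board, 0.35 kg, 256 mm long; barrel 54 mm thick, 160 mm long, a handle at each end. Origin on its axis at mid-length (z 0.045; barrel top z 0.072); own x along the axis, y and z turn as it rolls. Starts at either end of the board, 115-140 mm from the stripe, parallel to it within 0.06 rad. Released slowly it stops in a few mm. A fingertip on top moves twice as far as the pin.
- stripe_mid (a point): middle of the dark inlaid stripe, 10 mm wide and flush, across the middle of the pastry board, on its top face. x axis: along the stripe; y axis: across it, the way the pin rolls; z up. The board is a fixed wooden slab 250 (x) by 420 (y) by 18 mm on the worktop, top at z = 0.018, turned by up to 0.12 rad.
- tin: low round food tin standing on the board at the end opposite to the pin, 86 mm diameter, 40 mm high, loose; origin at the centre of its underside. Its centre is 115 to 140 mm from the stripe. Leave it alone.
- mug: white mug, 84 x 115 x 89 mm, standing on the worktop to the right of the board; origin at the centre of its underside. Leave it alone.
- lemon: lemon, 72 x 57 x 58 mm, on the worktop to the left of the board; origin at its underside. Leave it alone.
- garlic: garlic bulb, 60 x 57 x 58 mm, on the worktop to the left of the board, further back; origin at its underside. Leave it alone.

How it is judged:
On the way:
1. the pin has rolled: it has turned over by about half a turn (angle between rolling_pin's own z axis and vertical above 2.2 rad), for 0.02 s.
At the end, for the whole second after the job is handed in: the pin lies at rest on the board, its axis within 15 mm of the stripe's centre line and within 0.15 rad of its direction, its middle within 50 mm of the stripe's middle; tin, mug, lemon and garlic are within 15 mm of where they stood (y of rolling_pin in the frame of stripe_mid between -0.015 and 0.015 m and x of rolling_pin in the frame of stripe_mid between -0.05 and 0.05 m and angle between the x axis of rolling_pin and the x axis of stripe_mid, either way round below 0.15 rad and height (world z) of rolling_pin between 0.04 and 0.05 m and linear speed of rolling_pin below 0.01 m/s and angular speed of rolling_pin below 0.3 rad/s and distance of each of tin, mug, lemon, garlic from where it was at the start of the episode below 0.015 m); the robot touches nothing.
It fails at once if the pin is lifted more than 10 mm off the board (height (world z) of rolling_pin above 0.055 m).
It fails at once if the pin falls off the board (height (world z) of rolling_pin below 0.038 m).
It fails at once if the fingers touch the pin while reaching down beside it (the grasp point, 19 mm behind the fingertips, is below the height of the pin's top), as when gripping it or shoving it from low on its side (contact force between the fingers and rolling_pin above 0.5 N and height (world z) of the grasp point below 0.072 m).
It fails at once if the tin is pushed away (distance of tin from where it was at the start of the episode above 0.02 m).
It fails at once if the mug, lemon or garlic is knocked away (distance of any of mug, lemon, garlic from where it was at the start of the episode above 0.02 m).
It also fails if it takes over 58 s, if anything falls off the work surface, if the arm or the gripper's body presses on something with over 40 N, if the wrist force passes 120 N, or if a joint passes its speed limit or range.

### The arm

A 6-joint arm with a two-finger parallel gripper is mounted at the origin on a cart in front of the work surface, level with it; the furniture and walls round the work are solid. World frame = base frame: x ahead of the robot, y to its left, z up, the work surface at z = 0. Lengths are in m, angles in rad, forces in N, time in s.
With the tool pointing down it reaches from about 0.25 to 0.725 m from the base axis. Payload 9.7 kg.
Tool frame: the origin (TCP) lies between the finger pads; the fingertips stand 22 mm ahead of it and the grasp point (between the pads) lies 3 mm ahead of it (arm.finger_overhang is the distance from the TCP to the fingertips, in m); z points along the fingers, y is the line along which they close (so a half turn about z gives the same grasp; the last joint's range is limited). The gripper opens to 85 mm and grips with 20 to 120 N. Pads are 22 mm wide; open, the fingers measure 114 mm over their backs; the gripper's body (76 mm by 85 mm) begins 54 mm behind the grasp point. The pads swing forward as they close: fully open they stand 13 mm farther back than shut.
Start: joints at [1.277, 0.087, 0.176, 1.66, 0, 1.571], TCP at [0.159, 0.526, 0.229] pointing down, gripper open.
Joint ranges: [-3.13, 3.13], [-0.85, 1.81], [-1.15, 1.24], [-2.2, 2.28], [-1.44, 1.52], [-3.14, 3.14]. Speed limits (rad/s): [2.22, 2.22, 2.57, 3.14, 3.14, 3.14].

### API

Orientations are given as a unit quaternion [w, x, y, z].
In Python, from workcell import arm gives the robot as it stands.
- The arm moves only by the shell command python3 -m crank 'ROWS' [FORCE]. ROWS is JSON, a list of rows, each a list of 5 numbers: the opening, from 0 (shut) to 1 (fully open), then the shift along the tool's x, y, z each as a share of 0.25 m, from -1 to 1, then the turn about the tool's z as a share of 60 degrees, from -1 to 1. In form: [[claw, x, y, z, twist], ...]. A call has 1 to 10 rows; each row is the pose to reach, as a shift and turn from the pose commanded when the call began, along the tool's axes at that moment; what a row does not reach only later rows make up. A row lasts 1/8 s, in which the tool goes at most 62.5 mm and 10.7 degrees, less where a joint would pass 70% of its speed; a pose out of reach is approached as far as the arm can. A call with a number of a shift or a turn outside -1 to 1 is refused whole. A call with a gripper value outside its range is refused whole. The fingers move at their own pace and stop on an object; FORCE is the grip in N (left out, the last holds). Time passes only in rows, so rows that repeat a pose let the fingers close. It gives the time, the measured TCP pose, the force, the opening and the grip force at its end, in the units of the state.
- arm.observe(): the state, without advancing time (a new reading comes with each control period).
- arm.grab_frame(name): name is "side" or "top"; returns a dict with "color" (420x560x3 uint8, red, green, blue), "depth" (420x560 float32, m along the optical axis (not along the pixel's ray), 0 where there is no reading), "fx", "fy", "cx", "cy" (pixels), "dist_coeffs" ([k1, k2, p1, p2, k3] as OpenCV has them; the pictures are not rectified), "view" (4x4, takes a point from world to camera coordinates). Camera axes: x right, y down, z forward; pixel columns grow to the right and rows downward; lengths in m; the calibration is good to about 2 mm. A picture is of the moment at which its call begins.
- arm.hand_in(): hands the job in; it is judged then, once.
The state is a dict: "time_s": time; "q": joint angles; "joint_velocities": joint speeds; "joint_torque": joint torques, N m; "ee_pos": TCP position; "orientation": TCP orientation; "ft_force": force on the tool from outside, world axes, zero at the start; "wrist_torque": the same for the moment, N m; "width": finger opening in m; "grasp_force": force on a finger pad.
Only numpy, scipy, OpenCV 4.12 (cv2) and the standard library are available. Lean on these libraries where they do the work, as an engineer would, in place of code of your own. Each camera call takes 0.05 s, during which the arm holds its last target. There are 200 camera calls.

## Working session

There is one attempt and no reset: what is moved stays moved. The work goes in short steps, Python scripts to look and compute and a shell command to move; the robot and the scene stay as the last step left them, time stands still between calls to the robot, and variables do not carry over. Pictures are saved under pics/ and viewed, at most 10 in all, crops included, and the job is handed in when it is done.

```bash
mkdir -p pics
cat > h.py <<'E'
import numpy as np, cv2
from workcell import arm
def snap(n,f):
    d=arm.grab_frame(n); cv2.imwrite('pics/'+f+'.png',d['color'][...,::-1]); np.save('pics/'+f+'.npy',d,allow_pickle=True); return d
def load(f): return np.load('pics/'+f+'.npy',allow_pickle=True).item()
def pix(d,uv,z):
    "pixels -> world at plane height z"
    K=np.array([[d['fx'],0,d['cx']],[0,d['fy'],d['cy']],[0,0,1.]])
    p=cv2.undistortPoints(np.array(uv,float).reshape(-1,1,2),K,np.array(d['dist_coeffs'],float)).reshape(-1,2)
    V=np.array(d['view']);R,t=V[:3,:3],V[:3,3];c=-R.T@t
    r=np.c_[p,np.ones(len(p))]@R
    return c+r*((z-c[2])/r[:,2])[:,None]
E
python3 - <<'E'
from h import *
snap('top','t0');snap('side','s0')
s=arm.observe();print(s['ee_pos'],s['orientation'],s['time_s'],s['width'],arm.finger_overhang)
E
```

```text
[0.15921282 0.5262397  0.22815146] [-8.90036779e-05  1.46382951e-01  9.89227821e-01 -5.84817925e-04] 0.1 0.0851424988601941 0.022
```

View pics/t0.png

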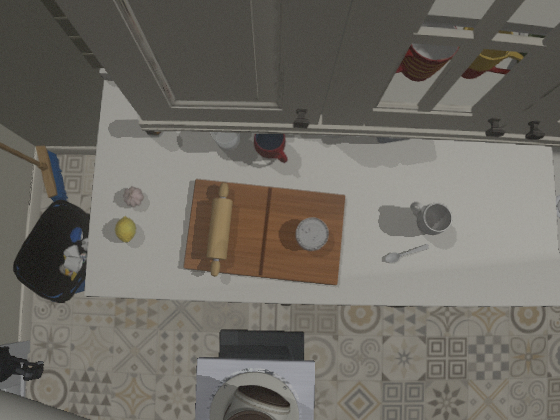

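View pics/s0.png

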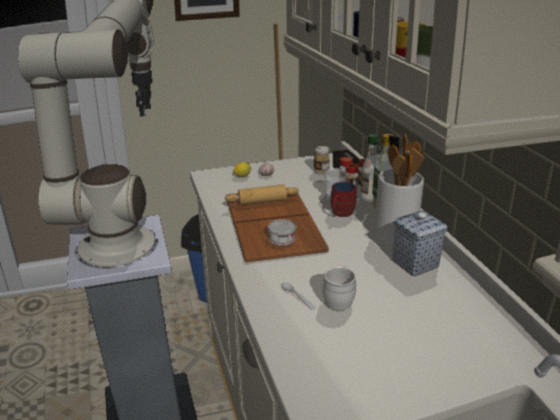

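The top view shows the board with corners near (195,180), (344,193), (336,283), (186,268). The stripe runs (269,188)-(263,277), the pin (224,188)-(215,272), and the tin is near (311,234). I'll enlarge that area.

Run:
```python
from h import *
d=load('t0');c=d['color'][170:290,180:350,::-1]
cv2.imwrite('pics/t0c.png',cv2.resize(c,None,fx=4.7,fy=4.7,interpolation=cv2.INTER_CUBIC))
```

```text
(no output)
```

View pics/t0c.png

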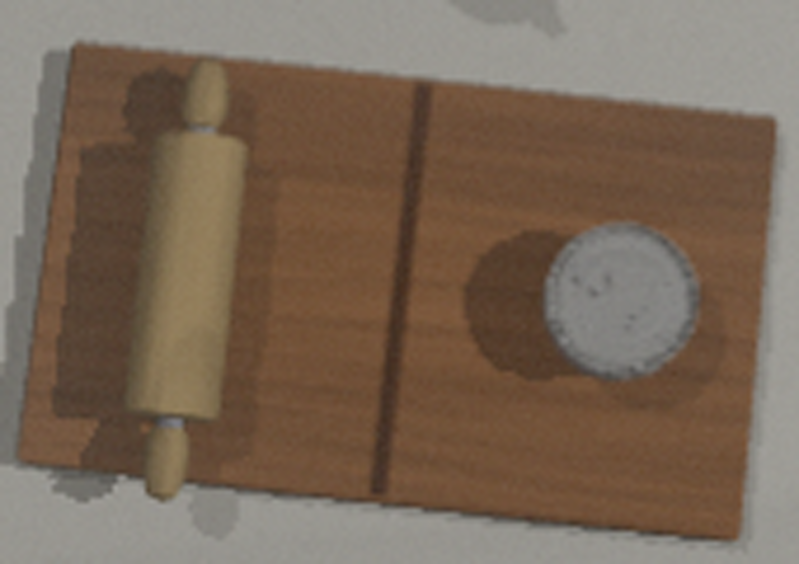

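The crop shows the stripe from (424,84) to (378,493) and the pin tips at (208,62) and (163,498). The barrel corners are (163,133), (245,140), (128,410) and (218,418), and the tin centre is (621,300).

```bash
cat >> h.py <<'E'
def crop(d,uv,z,o=(180,170),k=4.7): return pix(d,(np.array(uv,float)+.5)/k-.5+np.array(o),z)
def rep(P,S,name):
    "pin ends P (far, near), stripe ends S (far, near)"
    m=(S[0]+S[1])/2;ex=S[0]-S[1];ex/=np.linalg.norm(ex);ey=np.array([-ex[1],ex[0],0])
    c=(P[0]+P[1])/2;v=P[0]-P[1]
    print(name,'c',c.round(4),'len',np.linalg.norm(v).round(4),'in stripe',((c-m)@ex).round(4),((c-m)@ey).round(4),'dang',(np.arctan2(v[1],v[0])-np.arctan2(ex[1],ex[0])).round(3))
E
python3 - <<'E'
from h import *
d=load('t0')
S=crop(d,[(424,84),(378,493)],.018);P=crop(d,[(208,62),(163,498)],.045)
B=crop(d,[(163,133),(245,140),(128,410),(218,418)],.045)
print('S',S.round(4),'ang',np.arctan2(*(S[0]-S[1])[1::-1]),np.linalg.norm(S[0]-S[1]))
rep(P,S,'tips');rep(np.array([B[:2].mean(0),B[2:].mean(0)]),S,'barrel')
C=crop(d,[(75,43),(776,118),(740,540),(20,460)],.018);print('corners',C.round(3))
print('tin',crop(d,[(621,300)],.04))
E
```

```text
S [[ 0.6165 -0.0253  0.018 ]
 [ 0.377  -0.0062  0.018 ]] ang -0.07991331508621849 0.24022244108719484
tips c [0.4948 0.1064 0.045 ] len 0.2509 in stripe -0.0117 0.1216 dang 0.022
barrel c [0.4966 0.1048 0.045 ] len 0.1597 in stripe -0.0098 0.1201 dang 0.014
corners [[ 0.635  0.181  0.018]
 [ 0.603 -0.233  0.018]
 [ 0.356 -0.214  0.018]
 [ 0.389  0.2    0.018]]
tin [[ 0.48956309 -0.14144264  0.04      ]]
```

```bash
python3 -m crank '[[0.5,-0.888,-0.61,0,0.65],[0.5,-0.888,-0.61,0,0.65],[0.5,-0.888,-0.61,0,0.65],[0.5,-0.888,-0.61,0,0.65],[0.5,-0.888,-0.61,0,0.65],[0.5,-0.888,-0.61,0,0.65],[0.5,-0.888,-0.61,0,0.65]]'
cat >> h.py <<'E'
from scipy.spatial.transform import Rotation as Ro
def go(tx,ty,tz):
    "print shares to a target TCP with tool y along the stripe"
    s=arm.observe();w,x,y,z=s['orientation'];R=Ro.from_quat([x,y,z,w]).as_matrix()
    d=R.T@(np.array([tx,ty,tz])-s['ee_pos'])/.25
    a=-.08-np.arctan2(R[1,1],R[0,1]);a=(a+np.pi/2)%np.pi-np.pi/2
    print('pos',s['ee_pos'].round(4),'shares',d.round(3),'twist',round(-np.degrees(a)/60,3),'q',np.round(s['q'],2),'ft',np.round(s['ft_force'],1),'t',s['time_s'],'w',round(s['width'],4))
E
python3 -c "
from h import *
go(.4955,.1055,.13)"
```

```text
time_s: 0.98
ee_pos: [0.3273, 0.3166, 0.2286]
orientation: [-0.0, 0.468, 0.884, -0.0]
ft_force: [-0.4, 0.3, -0.5]
width: 0.0427
grasp_force: 0.0
pos [0.3273 0.3166 0.2286] shares [-1.077  0.082  0.394] twist 0.646 q [ 0.77 -0.14 -0.04  1.66  0.    1.74] ft [-0.4  0.3 -0.5] t 0.975 w 0.0427
```

```bash
python3 -m crank '[[0.5,-0.98,0.08,0.2,0.646],[0.5,-0.98,0.08,0.2,0.646],[0.5,-0.98,0.08,0.2,0.646],[0.5,-0.98,0.08,0.39,0.646],[0.5,-0.98,0.08,0.39,0.646],[0.5,-0.98,0.08,0.39,0.646],[0.5,-0.98,0.08,0.39,0.646]]'
python3 -c "
from h import *
snap('side','s1');d=snap('top','t1')
go(.4955,.1135,.1)
c=d['color'][170:290,180:350,::-1]
cv2.imwrite('pics/t1c.png',cv2.resize(c,None,fx=4.7,fy=4.7,interpolation=cv2.INTER_CUBIC))
c=load('s1')['color'][120:270,200:350,::-1]
cv2.imwrite('pics/s1c.png',cv2.resize(c,None,fx=4,fy=4,interpolation=cv2.INTER_CUBIC))"
```

```text
time_s: 1.85
ee_pos: [0.4816, 0.1261, 0.1325]
orientation: [0.0, 0.734, 0.679, 0.001]
ft_force: [-0.4, 0.2, -0.2]
width: 0.0426
grasp_force: 0.0
pos [0.4818 0.1261 0.1327] shares [-0.046  0.058  0.131] twist 0.002 q [ 0.26 -0.05 -0.15  1.47  0.    1.9 ] ft [0.2 0.3 0.4] t 1.95 w 0.043
```

View pics/s1c.png

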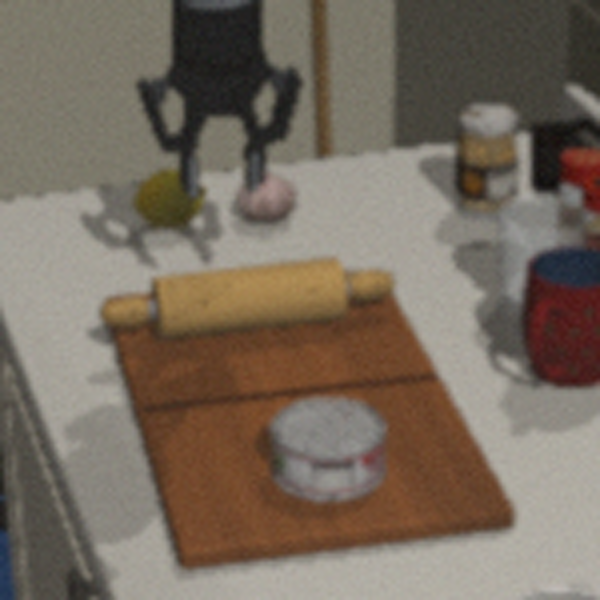

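The side crop shows the two half-open fingers (tips at (190,190) and (255,180)) lined up along the pin above and behind it. I'll go over the pin and descend until contact.

```bash
python3 -m crank '[[0.5,-0.046,0.058,0.08,0],[0.5,-0.046,0.058,0.15,0],[0.5,-0.046,0.058,0.15,0]]' && python3 -m crank '[[0.5,0,0,0.012,0],[0.5,0,0,0.012,0]]' && python3 -m crank '[[0.5,0,0,0.008,0],[0.5,0,0,0.008,0]]' ; python3 -m crank '[[0.5,0,0,0.006,0],[0.5,0,0,0.006,0]]'
```

```text
time_s: 2.33
ee_pos: [0.4941, 0.1125, 0.0927]
orientation: [-0.001, 0.735, 0.678, -0.001]
ft_force: [-0.0, 0.7, 0.6]
width: 0.0425
grasp_force: 0.0
time_s: 2.58
ee_pos: [0.4953, 0.1124, 0.0913]
orientation: [0.0, 0.735, 0.678, 0.0]
ft_force: [0.3, -0.0, 0.5]
width: 0.0425
grasp_force: 0.0
time_s: 2.82
ee_pos: [0.4953, 0.1121, 0.0888]
orientation: [0.0, 0.735, 0.678, 0.0]
ft_force: [-0.4, 0.1, 0.0]
width: 0.0429
grasp_force: 0.0
time_s: 3.08
ee_pos: [0.4952, 0.112, 0.0872]
orientation: [-0.0, 0.735, 0.678, -0.0]
ft_force: [0.6, 0.0, 0.4]
width: 0.0428
grasp_force: 0.0
```

```bash
python3 -m crank '[[0.5,0,0,0.006,0],[0.5,0,0,0.006,0]]' | grep -E 'ee_pos|ft'; python3 -m crank '[[0.5,0,0,0.004,0],[0.5,0,0,0.004,0]]'| grep -E 'ee_pos|ft'
```

```text
ee_pos: [0.4952, 0.112, 0.0856]
ft_force: [-0.1, -0.4, -0.3]
ee_pos: [0.4952, 0.1121, 0.0847]
ft_force: [0.9, 1.5, -0.1]
```

```bash
python3 -m crank '[[0.5,0,0,0.004,0],[0.5,0,0,0.004,0]]' | grep -E 'ee_pos|ft'; python3 -m crank '[[0.5,0,0,0.003,0],[0.5,0,0,0.003,0]]'| grep -E 'ee_pos|ft'
```

```text
ee_pos: [0.4952, 0.112, 0.0837]
ft_force: [-0.3, 0.2, 0.0]
ee_pos: [0.4952, 0.1121, 0.083]
ft_force: [-0.0, 0.2, 0.4]
```

```bash
python3 -c "
from h import *
d=snap('side','s2')
c=d['color'][150:225,220:320,::-1]
cv2.imwrite('pics/s2c.png',cv2.resize(c,None,fx=7,fy=7,interpolation=cv2.INTER_CUBIC))"
```

```text
(no output)
```

View pics/s2c.png

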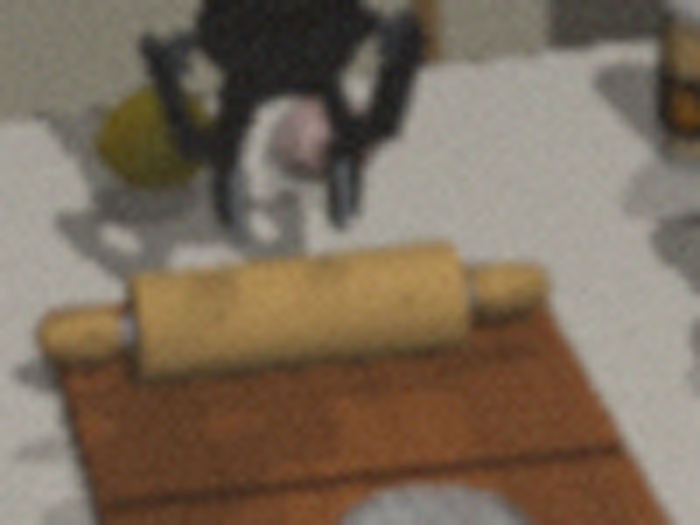

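The tips at (230,225) and (343,220) hang visibly clear of the barrel top at about y=258. I'll project expected points into this view to find the gap.

Run:
```python
from h import *
d=load('s2');K=np.array([[d['fx'],0,d['cx']],[0,d['fy'],d['cy']],[0,0,1.]]);V=np.array(d['view'])
def pr(p):
    r,_=cv2.Rodrigues(V[:3,:3]);u=cv2.projectPoints(np.array(p,float).reshape(-1,3),r,V[:3,3],K,np.array(d['dist_coeffs'],float))[0].reshape(-1,2);return ((u-[220,150]+.5)*7-.5).round(0)
print('tcp',pr([.4952,.1121,.083]))
for dz in (.009,.015,.022): print(dz,pr([[.4952+s*.025,.1121,.083-dz] for s in(-1,1)]).tolist())
for y in(.1055,): print('pin axis tips',pr([[.4955-.128,y+.008,.045],[.4955+.128,y-.008,.045],[.4955,y,.072]]).tolist())
print('cam',-V[:3,:3].T@V[:3,3])
```

```text
tcp [[289. 236.]]
0.009 [[239.0, 260.0], [339.0, 246.0]]
0.015 [[239.0, 271.0], [340.0, 257.0]]
0.022 [[240.0, 285.0], [340.0, 270.0]]
pin axis tips [[32.0, 343.0], [551.0, 284.0], [294.0, 262.0]]
cam [ 0.0768987  -1.48768121  0.86622322]
```

Run:
```python
from h import *
d=load('s2');K=np.array([[d['fx'],0,d['cx']],[0,d['fy'],d['cy']],[0,0,1.]]);V=np.array(d['view'])
D=d['depth']
vv,uu=np.mgrid[170:192,246:276]
p=cv2.undistortPoints(np.c_[uu.ravel(),vv.ravel()].astype(float).reshape(-1,1,2),K,np.array(d['dist_coeffs'])).reshape(-1,2)
z=D[vv,uu].ravel();P=(np.c_[p,np.ones(len(p))]*z[:,None]-V[:3,3])@V[:3,:3]
P=P.reshape(vv.shape+(3,))
print('heights mm (rows v 170..191, cols 246..275)')
for i in range(22): print(170+i,' '.join('%3d'%(1000*a) for a in P[i,:,2]))
for i in range(4,22,3): print('y',170+i,' '.join('%3d'%(1000*a) for a in P[i,:,1]))
```

```text
heights mm (rows v 170..191, cols 246..275)
170 141 140 143 137 140 139 140 139 139   6   0   1   0   4  27  28  26  27  25  30  29 124 134 133 132 130 132 129   1  -3
171 140 137 138 136 131 138 136 136 138  -3  -2   0   1   0  16  27  26  24  24  24  26 123 130 132 132 127  19  19  -2   4
172 135 136 135 128 130 131 133 134 130   3   4   3   4   1   0  14  19  22  21  21  22 121 122 125 129 121  20  18  -4  -2
173  17  22  24  15 124 130 132 130 127   2   2   0   0   1   0  10  15  18  18  18  13 116 121 123 120 123  11   1  -3   2
174  15  14  15  -3 117 126 127 130 124  -1   6   0   1   0  -2   0   0  13  13  12  10 113 121 120 119 120   2  -4   0   1
175  12  10   1   0   0 117 118 122 123  -1   3   1   1  -1  -2  -3   0   2   5   4  -4 115 118 115 115 110  -1  -1   0 866
176   1   3   0   0   0 115 117 119 120   0   0   0   6   1  -1   0   0  -3   3   0   0 106 109 113 107 109   0   1   2   0
177  -1   1   1   3   0 113 112 114 116 112   1   0   2  -1   1  -4   0   2  -1   0   0 101 111 108 104 105   0   0  -1   3
178   0  -3   0  -2  -1 107 108 110 112 109   0   0   0   4   0 
[... 1729 characters left out ...]
 363 368 361 359 331 329 329 334 114  95  96  96  94 342 357 347 342
y 177 356 349 347 343 347 106 107 103  98 105 338 339 334 341 333 345 334 328 334 331 328 114  93  98 105 102 323 321 323 312
y 180 326 331 318 327 319 103 100 104 103 104 317 314 313 301 313 312 308 302 306 306 297 116  98  99 103  99 295 294 291 280
y 183 298 300 306 297 299 294 297 113  99  98 286 284 285 288 280 279 282 279 274 271 274 270 281 273 268 278 274 270 -1487 270
y 186 279 272 276 270 262 261 265 263 267 258 260 268 262 266 269 260 117 119 106 109 112 112 106 102 107 108  98 107  97 106
y 189 105 105 101 104 101 106 102 106  99 110  98  99 102  98  94  95  87 101  99  96  97  86  88  94  89  87  91  89  86  87
```

Depth puts the half-open tips at about z 0.090, so they are set back more than stated. Pressing like this would put the grasp point too low. I'll rise, shut the fingers and measure again.

```bash
python3 -m crank '[[0.5,0,0,-0.12,0],[0,0,0,-0.12,0],[0,0,0,-0.12,0],[0,0,0,-0.12,0],[0,0,0,-0.12,0],[0,0,0,-0.12,0]]' | grep -E 'ee_pos|ft|wid|time'
cat >> h.py <<'E'
def cloud(d):
    K=np.array([[d['fx'],0,d['cx']],[0,d['fy'],d['cy']],[0,0,1.]]);V=np.array(d['view'])
    vv,uu=np.mgrid[0:420,0:560]
    p=cv2.undistortPoints(np.c_[uu.ravel(),vv.ravel()].astype(float).reshape(-1,1,2),K,np.array(d['dist_coeffs'])).reshape(-1,2)
    return ((np.c_[p,np.ones(len(p))]*d['depth'].ravel()[:,None]-V[:3,3])@V[:3,:3]).reshape(420,560,3)
E
python3 - <<'E'
from h import *
d=snap('side','s3');P=cloud(d)
m=(abs(P[...,0]-.495)<.08)&(abs(P[...,1]-.105)<.05)&(P[...,2]>.08)&(P[...,2]<.15)
for v in range(150,190):
    if m[v].any(): q=P[v][m[v]]; print(v,np.where(m[v])[0].tolist(),(q[:,2]*1000).round().astype(int).tolist(),np.median(q[:,1]).round(3))
c=d['color'][150:225,220:320,::-1]
cv2.imwrite('pics/s3c.png',cv2.resize(c,None,fx=7,fy=7,interpolation=cv2.INTER_CUBIC))
E
```

```text
time_s: 4.88
ee_pos: [0.4951, 0.1121, 0.1127]
ft_force: [-0.1, 0.6, 0.4]
width: -0.0001
166 [258, 260, 263, 264] [150, 149, 148, 149] 0.106
167 [257, 258, 259, 260, 261, 262, 263, 264] [147, 148, 148, 148, 149, 148, 145, 142] 0.103
168 [257, 258, 259, 260, 261, 262, 263, 264] [143, 147, 144, 141, 143, 142, 142, 143] 0.103
169 [257, 258, 259, 260, 261, 262, 263, 264] [139, 140, 138, 141, 141, 141, 136, 140] 0.102
170 [257, 258, 259, 260, 261, 262, 263, 264] [137, 137, 135, 140, 141, 135, 135, 135] 0.104
171 [257, 258, 259, 260, 261, 262, 263, 264, 265] [132, 134, 133, 135, 136, 133, 133, 133, 130] 0.099
172 [257, 258, 259, 260, 261, 262, 263, 264] [129, 133, 127, 134, 131, 130, 127, 129] 0.099
173 [258, 259, 260, 261, 262, 263, 264] [123, 124, 128, 129, 127, 124, 124] 0.102
174 [259, 260, 261, 262, 263] [124, 123, 120, 123, 121] 0.101
175 [259, 260, 261, 262, 263] [116, 119, 120, 118, 117] 0.102
```

View pics/s3c.png

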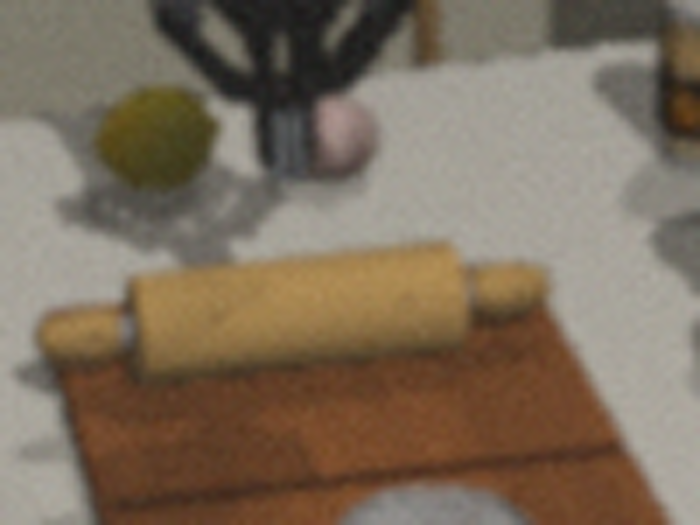

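The shut fingers end near (290,175) in the crop, at a measured z of about 0.116, while the TCP reads 0.113. That is about 25 mm higher than the stated tip position. I'll check the gripper profile and the start view to find the reason.

Run:
```python
from h import *
for f,x,y in(('s0',.159,.526),('s1',.4816,.1261),('s3',.4951,.1121)):
    d=load(f);P=cloud(d)
    m=(np.hypot(P[...,0]-x,P[...,1]-y)<.1)&(P[...,2]>.085)
    print(f,'min z')
    for v in range(60,190):
        if m[v].any():
            q=P[v][m[v]]; print(v,len(q),'z',np.median(q[:,2]).round(3),'x',q[:,0].min().round(3),q[:,0].max().round(3),'y',q[:,1].min().round(3),q[:,1].max().round(3))
```

```text
s0 min z
60 22 z 0.453 x 0.119 0.195 y 0.479 0.521
61 22 z 0.449 x 0.119 0.194 y 0.477 0.525
62 21 z 0.446 x 0.122 0.194 y 0.479 0.516
63 21 z 0.441 x 0.122 0.193 y 0.482 0.515
64 21 z 0.439 x 0.121 0.194 y 0.475 0.521
65 22 z 0.435 x 0.117 0.193 y 0.475 0.518
66 21 z 0.431 x 0.12 0.192 y 0.485 0.509
67 20 z 0.426 x 0.12 0.192 y 0.488 0.523
68 20 z 0.423 x 0.12 0.188 y 0.483 0.52
69 18 z 0.419 x 0.126 0.188 y 0.485 0.517
70 19 z 0.413 x 0.127 0.192 y 0.489 0.532
71 20 z 0.41 x 0.126 0.195 y 0.493 0.544
72 20 z 0.406 x 0.122 0.194 y 0.49 0.535
73 21 z 0.404 x 0.121 0.194 y 0.483 0.514
74 21 z 0.4 x 0.121 0.193 y 0.478 0.517
75 21 z 0.397 x 0.121 0.193 y 0.483 0.518
76 20 z 0.393 x 0.124 0.193 y 0.483 0.515
77 20 z 0.389 x 0.123 0.193 y 0.481 0.514
78 21 z 0.386 x 0.123 0.196 y 0.48 0.523
79 21 z 0.383 x 0.123 0.196 y 0.478 0.519
80 21 z 0.377 x 0.122 0.195 y 0.474 0.517
81 21 z 0.373 x 0.122 0.195 y 0.489 0.515
82 21 z 0.37 x 0.122 0.194 y 0.484 0.531
83 19 z 0.365 x 0.125 0.19 y 0.487 0.517
84 18 z 0.363 x 0.124 0.19 y 0.482 0.587
85 15 z 0.359 x 0.134 0.19 y 0.482 0.591
86 14 z 0.35
[... 10133 characters left out ...]
5 x 0.453 0.531 y 0.092 0.126
160 23 z 0.173 x 0.454 0.528 y 0.09 0.117
161 21 z 0.17 x 0.457 0.523 y 0.093 0.124
162 20 z 0.165 x 0.459 0.524 y 0.091 0.106
163 15 z 0.162 x 0.464 0.514 y 0.095 0.11
164 12 z 0.158 x 0.467 0.509 y 0.093 0.108
165 8 z 0.155 x 0.481 0.504 y 0.098 0.108
166 8 z 0.15 x 0.481 0.505 y 0.098 0.107
167 8 z 0.148 x 0.482 0.507 y 0.098 0.11
168 8 z 0.143 x 0.482 0.504 y 0.098 0.108
169 8 z 0.14 x 0.483 0.504 y 0.098 0.109
170 8 z 0.136 x 0.481 0.505 y 0.092 0.108
171 9 z 0.133 x 0.482 0.509 y 0.095 0.108
172 8 z 0.129 x 0.482 0.504 y 0.093 0.108
173 7 z 0.124 x 0.486 0.504 y 0.095 0.111
174 5 z 0.123 x 0.487 0.501 y 0.098 0.105
175 5 z 0.118 x 0.489 0.501 y 0.098 0.108
```

```bash
python3 - <<'E'
from h import *
for f in('s0','t0','t1'):
    P=cloud(load(f));x,y,z=P[...,0],P[...,1],P[...,2]
    m=(np.hypot(x,y)<.35)&(np.hypot(x,y)>.12)&(abs(z)<.08)&(x<.2)
    print(f,'cart',m.sum(),np.percentile(z[m],[10,50,90]).round(4))
    m=(x>.3)&(x<.6)&(y>-.6)&(y<-.25)&(abs(z)<.05);print(' worktop',np.percentile(z[m],[10,50,90]).round(4))
    m=(x>.45)&(x<.55)&(y>-.07)&(y<-.03)&(abs(z)<.05);print(' board',np.median(z[m]).round(4))
d=load('t1');P=cloud(d)
m=(np.hypot(P[...,0]-.48,P[...,1]-.126)<.09)&(P[...,2]>.1)
print('t1 hand cells',m.sum(), np.sort(P[...,2][m])[:12].round(3))
E
python3 -c "
import workcell,inspect;print([a for a in dir(workcell.arm) if a[0]!='_'])"
```

```text
s0 cart 3717 [-0.0607 -0.0015  0.0025]
 worktop [-0.0029 -0.0001  0.0031]
 board 0.0194
t0 cart 3738 [-0.0043 -0.0003  0.0031]
 worktop [-0.0034  0.0003  0.0046]
 board 0.0177
t1 cart 1988 [-0.0042 -0.0002  0.0033]
 worktop [-0.0034  0.0003  0.0045]
 board 0.018
t1 hand cells 5890 [0.184 0.189 0.191 0.269 0.272 0.273 0.275 0.276 0.281 0.287 0.292 0.294]
['MotionError', 'finger_overhang', 'grab_frame', 'hand_in', 'observe']
```

```bash
for i in 1 ; do python3 -m crank '[[0,0,0,0.06,0],[0,0,0,0.06,0]]' | grep -E 'ee_pos|ft'; python3 -m crank '[[0,0,0,0.012,0],[0,0,0,0.012,0]]'| grep -E 'ee_pos|ft'; python3 -m crank '[[0,0,0,0.008,0],[0,0,0,0.008,0]]'| grep -E 'ee_pos|ft'; done
```

```text
ee_pos: [0.4944, 0.1119, 0.0962]
ft_force: [1.2, -0.1, -0.0]
ee_pos: [0.4952, 0.1121, 0.0949]
ft_force: [-0.6, -0.0, -1.2]
ee_pos: [0.4952, 0.1121, 0.093]
ft_force: [0.7, -0.1, -1.2]
```

```bash
python3 -m crank '[[0,0,0,0.008,0],[0,0,0,0.008,0]]' | grep -E 'ee_pos|ft'; python3 -m crank '[[0,0,0,0.008,0],[0,0,0,0.008,0]]'| grep -E 'ee_pos|ft'; python3 -c "
from h import *
d=snap('side','s4');P=cloud(d)
m=(abs(P[...,0]-.495)<.05)&(abs(P[...,1]-.105)<.05)&(P[...,2]>.08)&(P[...,2]<.13)
for v in range(165,192):
    if m[v].any(): print(v,m[v].sum(),np.median(P[v][m[v]][:,2]).round(3),end=' | ')
"
```

```text
ee_pos: [0.4952, 0.112, 0.0909]
ft_force: [0.4, 0.0, -0.6]
ee_pos: [0.4952, 0.112, 0.0888]
ft_force: [0.8, 0.5, 0.2]
170 1 0.129 | 171 3 0.129 | 172 7 0.128 | 173 9 0.123 | 174 9 0.122 | 175 9 0.118 | 176 9 0.113 | 177 9 0.112 | 178 8 0.106 | 179 7 0.104 | 180 6 0.1 | 181 5 0.098 |
```

No contact comes where the stated geometry puts the tips, and the camera still shows them higher. The TCP height reading therefore looks about 25 mm low against the real hand, so I'll go by the camera and force. I'll open a little for a two-point contact and descend in small steps.

```bash
python3 -m crank '[[0.4,0,0,0.016,0],[0.4,0,0,0.016,0],[0.4,0,0,0.016,0],[0.4,0,0,0.016,0]]' | grep -E 'ee_pos|ft'; python3 -m crank '[[0.4,0,0,0.008,0],[0.4,0,0,0.008,0]]'| grep -E 'ee_pos|ft'; python3 -m crank '[[0.4,0,0,0.008,0],[0.4,0,0,0.008,0]]'| grep -E 'ee_pos|ft'; python3 -m crank '[[0.4,0,0,0.006,0],[0.4,0,0,0.006,0]]'| grep -E 'ee_pos|ft'; python3 -c "
from h import *
d=snap('side','s5');P=cloud(d)
m=(abs(P[...,0]-.495)<.05)&(abs(P[...,1]-.105)<.05)&(P[...,2]>.06)&(P[...,2]<.13)
for v in range(174,195):
    print(v,' '.join('%d'%(1000*a) if k else '.' for a,k in zip(P[v,250:276,2],m[v,250:276])))
"
```

```text
ee_pos: [0.4953, 0.1121, 0.0851]
ft_force: [0.1, -0.1, -0.5]
ee_pos: [0.4952, 0.112, 0.0828]
ft_force: [-0.6, 0.2, 0.2]
ee_pos: [0.4952, 0.112, 0.0808]
ft_force: [-0.4, -0.4, 0.6]
ee_pos: [0.4952, 0.1121, 0.0794]
ft_force: [0.3, -0.6, 0.2]
174 . . 123 126 128 125 . . . . . . . . . . 117 123 117 114 117 . . . . .
175 . . 121 120 121 121 120 . . . . . . . . . 111 116 118 109 110 . . . . .
176 . . 117 117 117 116 115 . . . . . . . . . 109 108 112 108 111 . . . . .
177 . . 111 113 111 112 113 . . . . . . . . . 107 108 107 106 107 . . . . .
178 . . 111 110 107 112 108 . . . . . . . . . 103 104 102 104 102 . . . . .
179 . . 104 105 102 107 108 . . . . . . . . . 100 101 104 98 99 . . . . .
180 . . 100 102 99 103 . . . . . . . . . . 94 99 100 98 92 . . . . .
181 . . 95 100 98 98 101 . . . . . . . . . 87 91 91 90 . . . . . .
182 . . . 92 97 93 95 . . . . . . . . . 87 89 88 . . . . . . .
183 . . . 94 93 89 94 . . . . . . . . . . 89 87 . . . . . . .
184 . . . . 85 84 87 . . . . . . . . . . . . . . . . . . .
185 . . . . . . . . . . . . . . . . . . . . . 73 72 68 69 72
186 . . . . . . . . . . . . 75 69 71 70 68 70 71 71 73 74 74 70 71 71
187 . . . 71 68 67 75 70 71 72 71 70 72 70 73 71 74 72 68 71 68 72 67 72 70 68
188 73 74 70 72 70 66 71 72 72 71 72 68 71 71 75 74 68 67 70 72 69 70 68 73 68 63
189 70 70 72 72 69 71 71 69 69 67 69 67 72 69 67 64 68 67 64 73 65 67 64 61 65 66
190 70 70 69 70 . 70 70 68 66 65 65 66 68 67 65 62 66 64 67 66 67 67 67 67 66 62
191 68 66 66 67 68 66 67 65 64 69 66 64 64 65 64 64 65 64 63 62 64 65 63 62 63 61
192 67 65 64 65 62 70 65 64 67 63 64 63 64 63 60 62 60 62 . 62 . 63 60 60 . .
193 63 63 64 60 65 . . 61 62 64 60 60 . 60 . 60 . . . . . 60 . . . .
194 . . . . 60 . 62 . 61 . . . 60 . 60 . . . . . . . . . . .
```

```bash
python3 -m crank '[[0.4,0,0,0.012,0],[0.4,0,0,0.024,0],[0.4,0,0,0.024,0]]' | grep -E 'ee_pos|ft'; python3 -m crank '[[0.4,0,0,0.006,0],[0.4,0,0,0.006,0]]'| grep -E 'ee_pos|ft'; python3 -m crank '[[0.4,0,0,0.004,0],[0.4,0,0,0.004,0]]'| grep -E 'ee_pos|ft'
```

```text
ee_pos: [0.4951, 0.112, 0.0732]
ft_force: [0.8, 0.4, -0.3]
ee_pos: [0.4952, 0.1121, 0.072]
ft_force: [0.9, 0.2, 1.4]
ee_pos: [0.4952, 0.1121, 0.071]
ft_force: [0.5, 0.5, -0.1]
```

```bash
f() { grep -E 'ee_pos|ft'; }; python3 -m crank '[[0.4,0,0,0.004,0],[0.4,0,0,0.004,0]]' |f; python3 -m crank '[[0.4,0,0,0.004,0],[0.4,0,0,0.004,0]]'|f; python3 -c "
from h import *
d=snap('side','s6')
c=d['color'][150:225,220:320,::-1]
cv2.imwrite('pics/s6c.png',cv2.resize(c,None,fx=7,fy=7,interpolation=cv2.INTER_CUBIC))"
```

```text
ee_pos: [0.4952, 0.1121, 0.0699]
ft_force: [-1.0, -0.5, -0.1]
ee_pos: [0.4952, 0.1121, 0.069]
ft_force: [0.3, 0.1, -0.8]
```

View pics/s6c.png

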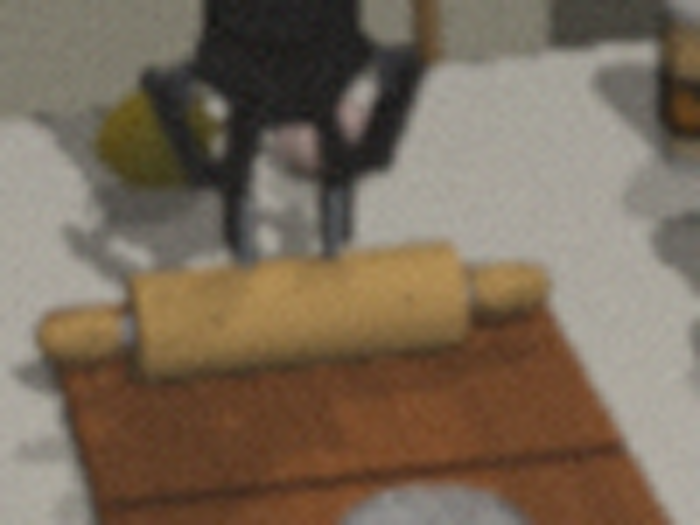

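The tips at (245,260) and (332,252) now reach the barrel's top edge with no force yet. I'll keep going down 1 mm at a time.

```bash
f() { grep -E 'ee_pos|ft'; }; python3 -m crank '[[0.4,0,0,0.004,0],[0.4,0,0,0.004,0]]' |f; python3 -c "
from h import *
d=snap('side','s7');P=cloud(d)
for v in range(176,192):
    print(v,' '.join('%d/%d'%(1000*a[2],1000*a[1]) for a in P[v,[252,253,254,255,265,266,267,268]]))
"
```

```text
ee_pos: [0.4954, 0.1122, 0.0686]
ft_force: [-1.8, 0.9, 4.8]
176 118/102 117/103 116/105 118/98 -2/345 108/109 111/101 113/97
177 115/102 114/102 114/101 111/107 -4/339 104/110 106/105 108/98
178 108/108 110/103 109/104 111/98 0/321 102/106 105/98 106/96
179 105/107 105/107 109/96 107/100 2/307 99/105 101/99 104/93
180 101/108 103/103 101/106 100/107 0/304 88/120 96/103 99/95
181 100/103 94/114 98/105 98/104 0/297 88/112 90/107 94/98
182 96/103 95/104 94/106 96/100 -2/292 87/107 91/97 91/97
183 89/110 91/105 91/104 92/100 -4/289 83/108 87/99 86/100
184 84/113 86/108 84/110 85/108 0/272 77/113 83/99 82/99
185 1/275 79/115 81/109 87/96 2/257 79/101 82/93 81/95
186 1/266 82/100 78/108 79/106 71/110 68/114 78/94 75/100
187 -1/265 72/114 72/113 76/104 74/97 71/102 68/106 71/101
188 74/103 73/103 70/109 70/109 73/92 69/99 71/94 69/96
189 71/101 70/102 74/93 70/100 68/94 70/90 66/96 71/86
190 68/100 68/99 72/90 69/96 67/88 62/98 68/86 64/91
191 69/92 65/97 68/91 66/94 63/90 65/84 64/86 62/89
```

Contact: about 5 N upward with the TCP reading 0.0686. First stroke, a gentle 28 mm.

```bash
cat >> h.py <<'E'
def pin(f):
    "pin pose from top-view depth+colour: fit barrel/handle points"
    d=snap('top',f);P=cloud(d);c=d['color'].astype(int)
    m=(abs(P[...,0]-.495)<.15)&(abs(P[...,1])<.22)&(P[...,2]>.03)&(P[...,2]<.08)&(c[...,0]>c[...,2]*1.35)
    q=P[m][:,:2];(cx,cy),(w,h),a=cv2.minAreaRect(q.astype(np.float32))
    vx,vy,_,_=cv2.fitLine(q.astype(np.float32),cv2.DIST_HUBER,0,.01,.01).ravel()
    e=np.array([np.cos(.08),-np.sin(.08)]);n=np.array([e[1]*-1,e[0]]);r=q-[.4968,-.0157]
    print(f,'n',len(q),'stripe-x',(r@e).min().round(3),(r@e).max().round(3),'stripe-y med',np.median(r@n).round(4),'range',(r@n).min().round(3),(r@n).max().round(3),'dang',round(float(np.arctan(vy/vx))+.08,3),'t',arm.observe()['time_s'])
E
f() { grep -E 'ee_pos|ft'; }; python3 -m crank '[[0.4,-0.02,0,0.001,0],[0.4,-0.05,0,0.001,0],[0.4,-0.08,0,0.001,0],[0.4,-0.11,0,0.001,0],[0.4,-0.11,0,0.001,0]]' |f
python3 -c "
from h import *
pin('t2')
def old(f):
    arm_g=load(f); return arm_g
import h
h.snap=lambda n,f: load('t0')
h.pin('t0')"
```

```text
ee_pos: [0.4935, 0.0844, 0.0685]
ft_force: [-0.8, -0.2, 6.9]
t2 n 10 stripe-x 0.022 0.045 stripe-y med -0.15 range -0.164 -0.113 dang 1.153 t 9.925
t0 n 1503 stripe-x -0.136 0.114 stripe-y med 0.1186 range -0.163 0.149 dang 0.036 t 9.925
```

```bash
cat >> h.py <<'E'
def pins(f,g=None):
    d=load(g) if g else snap('side',f);P=cloud(d);c=d['color'].astype(int)
    e=np.array([np.cos(.08),-np.sin(.08)]);n=np.array([-e[1],e[0]]);r=P[...,:2]-[.4968,-.0157];s=r@e;t=r@n;z=P[...,2]
    m=(abs(s)<.16)&(t>-.05)&(t<.18)&(c[...,0]>c[...,2]*1.25)&(c[...,1]>c[...,0]*.72)
    a=m&(z>.03)&(z<.085);b=m&(z>.04)&(z<.062)&(abs(s)<.085)
    s1=s[b];yc=t[b]+np.sqrt(np.maximum(.027**2-(z[b]-.045)**2,0));k=abs(yc-np.median(yc))<.015
    p=np.polyfit(s1[k],yc[k],1)
    print(f,'n',k.sum(),'x',np.percentile(s[a],[.5,99.5]).round(3),'yc',p[1].round(4),'dang',p[0].round(3),'t',arm.observe()['time_s'])
E
python3 -c "
from h import *
pins('s0','s0');pins('s7','s7');pins('s8')"
```

```text
s0 n 307 x [-0.134  0.112] yc 0.1227 dang 0.029 t 9.925
s7 n 302 x [-0.133  0.112] yc 0.1227 dang 0.024 t 9.925
s8 n 290 x [-0.132  0.111] yc 0.1085 dang 0.02 t 9.975
```

It rolls: a 28 mm tip stroke moved the pin 14 mm. Next is a combined lift, return and stroke.

```bash
f() { grep -E 'ee_pos|ft'; }; python3 -m crank '[[0.4,0,0,-0.03,0],[0.4,0.064,0,-0.03,0],[0.4,0.064,0,-0.01,0],[0.4,0.064,0,0,0],[0.4,0.04,0,0,0],[0.4,0.01,0,0,0],[0.4,-0.025,0,0,0],[0.4,-0.055,0,0,0],[0.4,-0.064,0,0,0],[0.4,-0.064,0,0,0]]' |f
python3 -c "
from h import *
pins('s9')"
```

```text
ee_pos: [0.4921, 0.0685, 0.0684]
ft_force: [-0.9, 0.2, 7.9]
s9 n 337 x [-0.133  0.111] yc 0.0927 dang 0.034 t 11.275
```

```bash
f() { grep -E 'ee_pos|ft'; }; python3 -m crank '[[0.4,0,0,-0.03,0],[0.4,0.064,0,-0.03,0],[0.4,0.064,0,-0.01,0],[0.4,0.064,0,0,0],[0.4,0.04,0,0,0],[0.4,0.01,0,0,0],[0.4,-0.025,0,0,0],[0.4,-0.055,0,0,0],[0.4,-0.064,0,0,0],[0.4,-0.064,0,0,0]]' |f
python3 -m crank '[[0.4,0,0,-0.03,0],[0.4,0.064,0,-0.03,0],[0.4,0.064,0,-0.01,0],[0.4,0.064,0,0,0],[0.4,0.04,0,0,0],[0.4,0.01,0,0,0],[0.4,-0.025,0,0,0],[0.4,-0.055,0,0,0],[0.4,-0.064,0,0,0],[0.4,-0.064,0,0,0]]' |f
python3 -c "
from h import *
pins('s10')"
```

```text
ee_pos: [0.4908, 0.0526, 0.0684]
ft_force: [-0.9, -0.8, 9.3]
ee_pos: [0.4896, 0.0366, 0.0685]
ft_force: [-1.1, -0.2, 10.3]
s10 n 326 x [-0.132  0.112] yc 0.0594 dang 0.025 t 13.825
```

```bash
f() { grep -E 'ee_pos|ft'; }; python3 -m crank '[[0.4,0,0,-0.03,0],[0.4,0.064,0,-0.03,0],[0.4,0.064,0,-0.01,0],[0.4,0.064,0,0,0],[0.4,0.04,0,0,0],[0.4,0.01,0,0,0],[0.4,-0.025,0,0,0],[0.4,-0.055,0,0,0],[0.4,-0.064,0,0,0],[0.4,-0.064,0,0,0]]' |f
python3 -m crank '[[0.4,0,0,-0.03,0],[0.4,0.064,0,-0.03,0],[0.4,0.064,0,-0.01,0],[0.4,0.064,0,0,0],[0.4,0.04,0,0,0],[0.4,0.01,0,0,0],[0.4,-0.025,0,0,0],[0.4,-0.055,0,0,0],[0.4,-0.064,0,0,0],[0.4,-0.064,0,0,0]]' |f
python3 -c "
from h import *
pins('s11')"
```

```text
ee_pos: [0.4882, 0.0207, 0.0685]
ft_force: [-1.2, 0.8, 9.2]
ee_pos: [0.487, 0.0047, 0.0685]
ft_force: [-2.1, 0.4, 9.9]
s11 n 340 x [-0.131  0.112] yc 0.0262 dang 0.029 t 16.375
```

```bash
f() { grep -E 'ee_pos|ft'; }; python3 -m crank '[[0.4,0,0,-0.03,0],[0.4,0.056,0,-0.03,0],[0.4,0.056,0,-0.01,0],[0.4,0.056,0,0,0],[0.4,0.035,0,0,0],[0.4,0.01,0,0,0],[0.4,-0.015,0,0,0],[0.4,-0.035,0,0,0],[0.4,-0.044,0,0,0],[0.4,-0.044,0,0,0]]' |f
python3 -m crank '[[0.4,0,0,-0.03,0],[0.4,0.05,0,-0.03,0],[0.4,0.05,0,-0.01,0],[0.4,0.05,0,0,0],[0.4,0.03,0,0,0],[0.4,0.005,0,0,0],[0.4,-0.02,0,0,0],[0.4,-0.04,0,0,0],[0.4,-0.05,0,0,0],[0.4,-0.05,0,0,0]]' |f
python3 -c "
from h import *
pins('s12')"
```

```text
ee_pos: [0.486, -0.0062, 0.0685]
ft_force: [-2.8, 0.3, 10.9]
ee_pos: [0.485, -0.0187, 0.0685]
ft_force: [-2.3, 0.9, 9.3]
s12 n 338 x [-0.131  0.111] yc 0.0002 dang 0.016 t 18.925
```

Now I'll lift off gently, move up and back clear of the pin, and check from above.

```bash
python3 -m crank '[[0.4,0,0,-0.01,0],[0.4,0,0,-0.04,0],[0.4,0,0,-0.2,0],[0.4,0,0,-0.4,0],[0.4,0,0,-0.6,0],[0.4,0.5,0,-0.6,0],[0.4,1,0,-0.6,0],[0.4,1,0,-0.6,0],[0.4,1,0,-0.6,0],[0.4,1,0,-0.6,0]]' | grep -E 'ee_pos|ft'
python3 -c "
from h import *
pins('s13');d=snap('top','t3')
c=d['color'][170:290,180:350,::-1]
cv2.imwrite('pics/t3c.png',cv2.resize(c,None,fx=4.7,fy=4.7,interpolation=cv2.INTER_CUBIC))"
```

```text
ee_pos: [0.5043, 0.2344, 0.2168]
ft_force: [0.2, -0.6, -0.2]
s13 n 346 x [-0.131  0.114] yc 0.0007 dang 0.018 t 20.225
```

View pics/t3c.png

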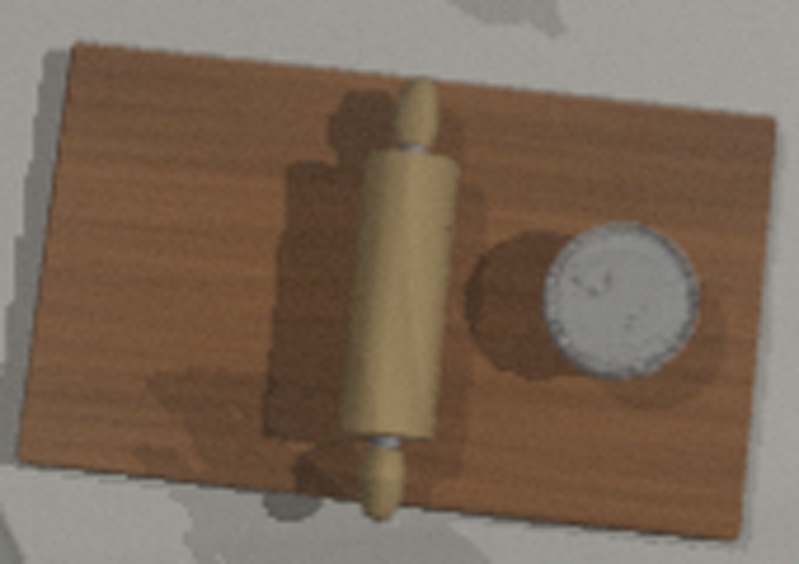

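The pin, tips at (418,80) and (380,520), covers the stripe line, and the tin is still at (621,300). I'll verify the numbers and hand in.

```bash
python3 -c "
from h import *
S=crop(load('t0'),[(424,84),(378,493)],.018);rep(crop(load('t3'),[(418,80),(380,520)],.045),S,'end')
print(arm.observe()['time_s'],arm.hand_in())"
```

```text
end c [ 0.4869 -0.0153  0.045 ] len 0.2522 in stripe -0.0098 -0.0003 dang 0.026
the job is handed in; nothing more can be done
20.275 None
```

I rolled the pin onto the stripe and handed the job in at 20.3 s: its axis is within about 1 mm of the stripe's centre line, 10 mm off the stripe's middle and 0.02–0.03 rad off parallel, the tin has not moved, and the hand is clear; the verdict was not returned, and the one doubt is the grasp-height rule, because the reported TCP put the grasp point near z 0.066 during contact (limit 0.072), a reading I judged about 25 mm low from the camera and touch but could not confirm.

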